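# Set the iris ring of the blue checking lamp

## Task

Two small upright lamps for checking crowns and plaster casts stand on the worktop. On the lamp with the blue foot, turn the slim metal iris ring until its orange lug stands in line with the green mark on the fixed black ring above it, then let go. Keep the fingers off the black rings above and below the iris ring, and leave the lamp with the grey foot as it is set.

Things in the scene. Friction and masses are not known exactly. Their poses are not given: they have to be found in the camera images.
- blue_iris (a joint): angle of the iris ring of the blue-footed lamp about the lamp's upright axis, rad; 0 when the orange lug stands in line with the green mark, growing counter-clockwise seen from above; stops at -0.6 and 1.6. It turns with light friction (0.06 N m) and stays where it is left.
- blue_ring (a point): centre of the blue-footed lamp's iris ring, on the lamp's axis, half-way up the ring, 64 mm above the worktop; x axis points to the orange lug and turns with the ring, z up. Bright knurled metal, 56 mm in diameter, 12 mm high; the lug is 7 mm wide and reaches 36 mm from the axis. Pinch the ring across its diameter from above, clear of the lug.
- blue_barrel: fixed black rings of the blue-footed lamp, not to be touched: 42 mm in diameter (the iris ring stands 7 mm proud all round), one filling the 32 mm from foot to iris ring, one 16 mm high above it (lens top 89 mm over the worktop). Origin on the lamp's axis at the worktop, x axis to the green mark, z up. The lamp stands fixed on a blue foot 78 mm in diameter, 26 mm high.
- grey_lug (a point): tip of the orange lug of the other lamp, 34 mm from that lamp's axis and 64 mm above the worktop; that lamp is the same but has a grey foot and bands, is fixed to the worktop, and its ring must stay as it is set

How it is judged (in metres and radians):
At the end, for the whole second after the job is handed in: The orange lug of the blue-footed lamp's iris ring stands at the green mark to within 0.18 rad (10 degrees) and the ring is at rest (value of joint blue_iris between -0.18 and 0.18 rad and velocity of joint blue_iris between -0.05 and 0.05 rad/s); the robot touches nothing.
It fails at once if the fixed black rings of the blue-footed lamp are pressed (over 2 N) (contact force between any of the fingers, the arm and blue_barrel above 2 N).
It fails at once if the iris ring of the grey-footed lamp is turned (its lug moves over 5 mm) (distance of grey_lug from where it was at the start of the episode above 0.005 m).
It also fails if it takes over 34 s, if anything falls off the work surface, if the arm or the gripper's body presses on something with over 40 N, if the wrist force passes 120 N, or if a joint passes its speed limit or range.

## Robot

A 6-joint arm with a two-finger parallel gripper is mounted at the origin on a cart in front of the work surface, level with it; the furniture and walls round the work are solid. World frame = base frame: x ahead of the robot, y to its left, z up, the work surface at z = 0. Lengths are in mm, angles in rad, forces in N, time in s.
With the tool pointing down it reaches from about 275 to 750 mm from the base axis. Payload 10.2 kg.
Tool frame: the origin (TCP) lies at the centre of the arm's flange, where the gripper is bolted on; the fingertips stand ctrl.tip_reach ahead of it and the grasp point (between the pads) lies 155 mm ahead of it (ctrl.tip_reach is the distance from the TCP to the fingertips, in mm); z points along the fingers, y is the direction in which the jaws open and shut (so a half turn about z gives the same grasp; the last joint's range is limited). The gripper opens to 85 mm and grips with 20 to 120 N. Pads are 22 mm wide; open, the fingers measure 114 mm over their backs; the gripper's body (76 mm by 85 mm) begins 54 mm behind the grasp point. The pads swing forward as they close: fully open they stand 13 mm farther back than shut.
Start: joints at [-1.532, 0.313, 1.498, -0, 1.331, -0.223], TCP at [135.867, -507.122, 404.694] pointing down, gripper open.
Joint ranges: [-2.94, 2.94], [-0.97, 2.17], [0.19, 2.56], [-1.23, 4.37], [0.02, 3.11], [-2.88, 2.88]. Speed limits (rad/s): [2.39, 2.39, 3.01, 3.14, 3.14, 3.14].

## Interface

Orientations are given as a unit quaternion [w, x, y, z].
In Python, from rig import ctrl, viewer gives the robot as it stands.
- The arm moves only by the tool drive_tool, never from a script. Its argument "rows" is a list that holds one entry, the list of rows, each a list of 6 numbers: the shift along the world's x, y, z normalised to -1 to 1, where 1 is 0.1 m, then the turn, a rotation vector about the world's x, y, z normalised to -1 to 1, where 1 is 90 degrees. A call has 1 to 10 rows; each row is the pose to reach, as a shift and turn from the pose measured when the call began; what a row does not reach only later rows make up. A row lasts 1/8 s, in which the tool goes at most 62.5 mm and 10.7 degrees, less where a joint would pass 70% of its speed; a pose out of reach is approached as far as the arm can. A call with a number of a shift or a turn outside -1 to 1 is refused whole. A call with a gripper value outside its range is refused whole. "fingers" is the opening, from -1 (shut) to 1 (fully open), set as the call begins (left out, the last holds). The fingers move at their own pace and stop on an object; "force" is the grip in N (left out, the last holds). Time passes only in rows, so rows that repeat a pose let the fingers close. It gives the time, the measured TCP pose, the force and the opening at its end, in the units of the state.
- ctrl.sense(): the state, without advancing time (a new reading comes with each control period).
- viewer.capture(name): name is "scene" or "side" or "wrist"; returns the picture (400x640x3 uint8, red, green, blue); there is no depth.
- viewer.calibration(name): a dict with "mtx" (3x3 intrinsics, pixels), "dist_coeffs" ([k1, k2, p1, p2, k3] as OpenCV has them; the pictures are not rectified), "extrinsics" (4x4, takes a point from camera to world coordinates). Camera axes: x right, y up, looking along -z (the intrinsics and any distortion apply to the point x, -y, -z); pixel columns grow to the right and rows downward; lengths in mm; the calibration is good to about 2 mm. A picture is of the moment at which its call begins: read the wrist's pose just before it. calibration takes no time and is no camera call; for the wrist camera it gives the pose at the moment of the call.
- ctrl.finish_job(): hands the job in, once; it reports no verdict.
The state is a dict: "time_s": time; "joints": joint angles; "dq": joint speeds; "tau": joint torques, N m; "eef_pos": TCP position; "ee_rot": TCP orientation; "force": force on the tool from outside, world axes, zero at the start; "wrist_torque": the same for the moment, N m; "grip_width": opening from 0.0 (shut) to 1.0 (fully open).
Only numpy, scipy, OpenCV 4.12 (cv2) and the standard library are available. Lean on these libraries where they do the work, as an engineer would, in place of code of your own. Each camera call takes 0.05 s, during which the arm holds its last target.

## Working session

There is one attempt and no reset: what is moved stays moved. The work goes in short steps, Python scripts to look and compute and a tool call to move; the robot and the scene stay as the last step left them, time stands still between calls to the robot, and variables do not carry over. Pictures are saved under pics/ and viewed, and the job is handed in when it is done.

Besides the shell and the picture viewer there is one more tool, called after "Emit:" as a command line: name --argument value ..., lists and objects as JSON in quotes. drive_tool: Moves the arm, as the interface text tells. Scaled input: -1 to 1 covers 0.1 m each way for a shift and 90 degrees each way for a turn. Its arguments: {"type":"object","properties":{"rows":{"type":"array","items":{"type":"array","items":{"type":"array","items":{"type":"number"}}}},"fingers":{"type":"number"},"force":{"type":"number"}},"required":["rows"]}

```bash
mkdir -p pics; ls; python3 - <<'E'
from rig import ctrl, viewer
import cv2
print(ctrl.sense(), ctrl.tip_reach)
for n in ("scene","side","wrist"):
    c=viewer.calibration(n); print(n,c)
    cv2.imwrite(f"pics/{n}0.png",viewer.capture(n)[:,:,::-1])
E
```

```text
pics
{'time_s': 0.0, 'joints': array([-1.53240010e+00,  3.13442491e-01,  1.49844107e+00, -2.38631685e-05,
        1.33099546e+00, -2.23439282e-01]), 'dq': array([ 0.00187941, -0.00019222,  0.00052614, -0.00104043, -0.00067719,
       -0.00072974]), 'tau': array([ 1.87011829e-03, -4.12257457e+01, -2.59741545e+01, -8.43640260e-05,
        4.12702560e-03, -4.14725389e-05]), 'eef_pos': array([ 135.8631682 , -507.07366382,  404.13727278]), 'ee_rot': array([-6.41503773e-04,  9.91441928e-01,  1.30546886e-01,  4.78847332e-05]), 'force': array([-0.05234372,  0.17728534,  0.29822003]), 'wrist_torque': array([ 0.00782689, -0.04177071,  0.0132427 ]), 'grip_width': 0.9974905837273457} 173.4
scene {'mtx': array([[441.46604591,   0.        , 314.20076313],
       [  0.        , 441.46604591, 217.11124182],
       [  0.        ,   0.        ,   1.        ]]), 'dist_coeffs': array([-0.04925023,  0.        ,  0.        ,  0.        ,  0.        ]), 'extrinsics': array([[-8.92272305e-01,  2.25402412e-01, -3.91208240e-01,
         1.34217955e+02],
       [-4.51495020e-01, -4.48410735e-01,  7.71414324e-0
[... 722 characters left out ...]
02],
       [ 0.00000000e+00,  0.00000000e+00,  0.00000000e+00,
         1.00000000e+00]])}
wrist {'mtx': array([[315.96463636,   0.        , 317.5089156 ],
       [  0.        , 315.96463636, 199.02165282],
       [  0.        ,   0.        ,   1.        ]]), 'dist_coeffs': array([-0.0625472,  0.       ,  0.       ,  0.       ,  0.       ]), 'extrinsics': array([[ 2.58957810e-01,  9.20909723e-01,  2.91317926e-01,
         2.10989017e+02],
       [-9.65886605e-01,  2.47516489e-01,  7.61488965e-02,
        -4.87864761e+02],
       [-1.97973095e-03, -3.01099434e-01,  9.53590694e-01,
         3.74047010e+02],
       [ 0.00000000e+00,  0.00000000e+00,  0.00000000e+00,
         1.00000000e+00]])}
```

View pics/scene0.png

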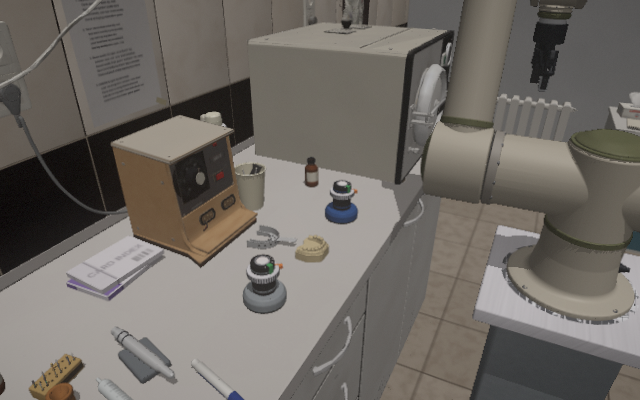

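View pics/side0.png

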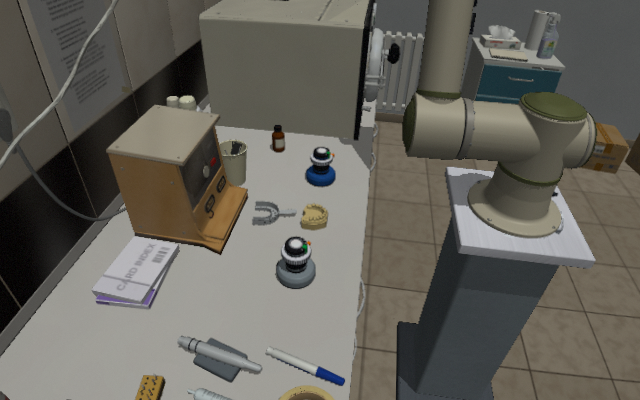

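View pics/wrist0.png

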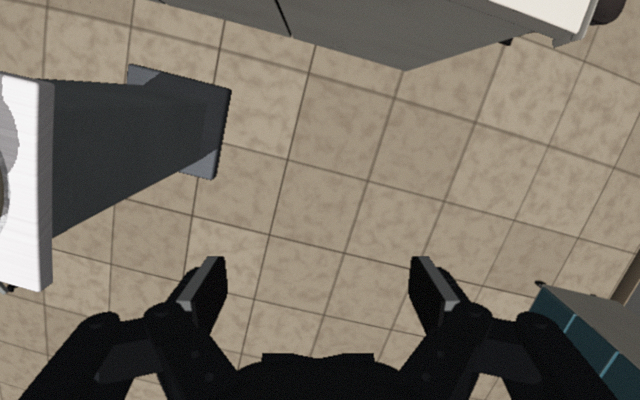

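The blue lamp is near (341,200) in the scene view and (321,168) in the side view. The grey lamp is near (264,280) and (296,262). The wrist camera sees only floor. I'll zoom in.

```bash
python3 - <<'E'
import cv2,numpy as np
a=cv2.imread('pics/scene0.png')[170:230,310:375];b=cv2.imread('pics/side0.png')[135:195,290:355]
f=lambda i:cv2.resize(i,None,fx=6,fy=6,interpolation=cv2.INTER_CUBIC)
cv2.imwrite('pics/z0.png',np.hstack([f(a),f(b)]))
E
cat > h.py <<'E'
import numpy as np,cv2
from rig import ctrl,viewer
def ray(c,px):
    n=cv2.undistortPoints(np.array([[px]],float),c['mtx'],c['dist_coeffs'])[0,0]
    E=c['extrinsics'];return E[:3,3],E[:3,:3]@np.array([n[0],-n[1],-1.])
def atz(c,px,z):
    o,d=ray(c,px);return o+d*(z-o[2])/d[2]
def proj(c,P):
    P=np.atleast_2d(np.array(P,float));E=c['extrinsics'];p=(P-E[:3,3])@E[:3,:3]
    p=p*[1,-1,-1];q,_=cv2.projectPoints(p,np.zeros(3),np.zeros(3),c['mtx'],c['dist_coeffs']);return q[:,0]
E
```

```text
(no output)
```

View pics/z0.png

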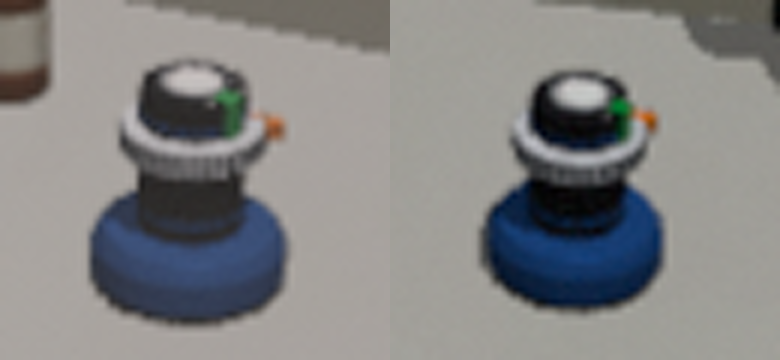

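```bash
python3 - <<'E'
from h import *
S=viewer.calibration('scene');D=viewer.calibration('side')
for n,a,b,z in [('lens',(342,182.8),(321.7,150.8),89),('lug',(355.8,191.3),(333.3,155.3),64),('green',(348.7,186.2),(328.3,152.3),86)]:
    print(n,atz(S,a,z).round(1),atz(D,b,z).round(1))
print('greylens',atz(S,(262,259),89),atz(D,(296,242),89))
E
```

```text
lens [487.3 -25.   89. ] [488.2 -19.3  89. ]
lug [460.9 -45.8  64. ] [460.7 -43.9  64. ]
green [469.2 -21.3  86. ] [471.6 -20.4  86. ]
greylens [488.76246487 307.44864469  89.        ] [489.47140215 308.75482399  89.        ]
```

```bash
python3 - <<'E'
from h import *
S=viewer.calibration('scene');D=viewer.calibration('side')
print('box right-front bottom',atz(S,(388,181),0),atz(D,(357,138),0))
print('box left-front bottom',atz(S,(258,148),0),atz(D,(225,122),0))
# triangulate top right-front corner, and handle
def tri(a,b):
    o1,d1=ray(S,a);o2,d2=ray(D,b);A=np.c_[d1,-d2];t=np.linalg.lstsq(A,o2-o1,rcond=None)[0]
    p,q=o1+t[0]*d1,o2+t[1]*d2;return (p+q)/2,np.linalg.norm(p-q)
print(tri((406,42),(362,24)))
print('box handle',tri((430,100),(375,62)))
print('edge',atz(S,(376,250),0),atz(D,(366,200),0))
E
python3 - <<'E'
import cv2
a=cv2.imread('pics/scene0.png')[0:230,230:480];b=cv2.imread('pics/side0.png')[0:200,190:420]
cv2.imwrite('pics/z1.png',cv2.resize(a,None,fx=2.5,fy=2.5));cv2.imwrite('pics/z2.png',cv2.resize(b,None,fx=2.5,fy=2.5))
E
```

```text
box right-front bottom [ 450.69378366 -263.54144684    0.        ] [ 409.66058503 -259.41156751    0.        ]
box left-front bottom [ 908.49247306 -312.45576143    0.        ] [ 839.04129254 -279.81038721    0.        ]
(array([ 418.68091955, -184.26525908,  366.96371396]), np.float64(20.18799089653711))
box handle (array([ 380.54673152, -340.35379482,  214.05981732]), np.float64(2.59978039142754))
edge [364.98204108  69.53087746   0.        ] [365.39046206  43.78624908   0.        ]
```

View pics/z1.png

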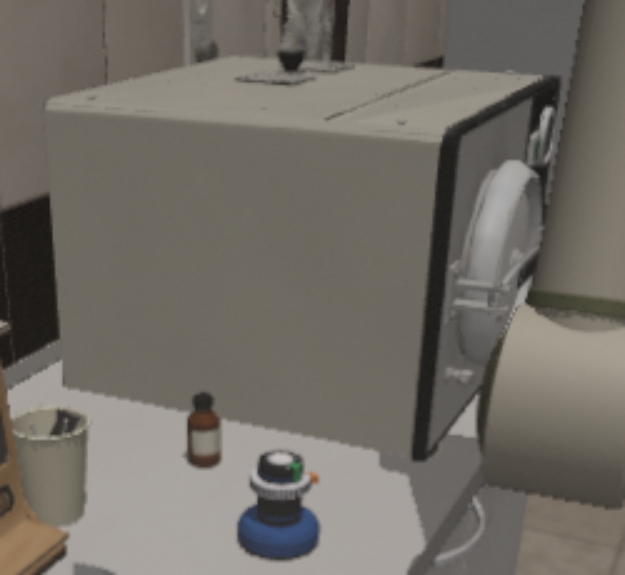

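View pics/z2.png

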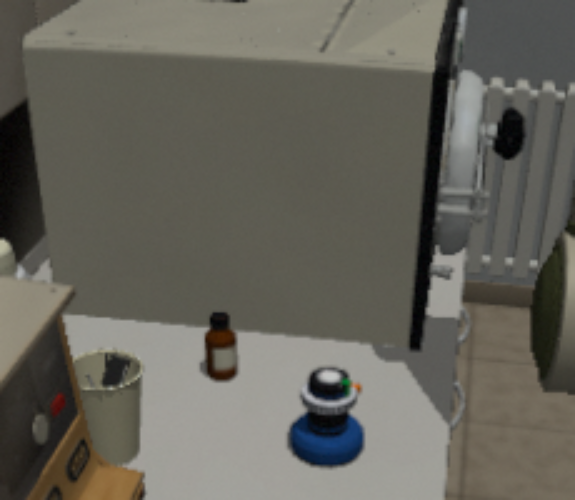

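The blue lamp's axis is near (488,-22). The lug points to about 220° and the mark to about 177°, so blue_iris is about +0.75 rad. The autoclave's side face is at y≈-260 and x>420, with the door and handle reaching to x~330. I'll go around it close to the base.

Emit:
drive_tool --rows '[[[0, 0.5, 0, 0, 0, 0], [0, 1, 0, 0, 0, 0], [0, 1, 0, 0, 0, 0]]]' --fingers 1 --force 30

```text
time_s: 0.52
eef_pos: [136.1, -404.9, 404.3]
ee_rot: [-0.001, 0.991, 0.131, 0.0]
force: [0.1, -0.6, 0.8]
grip_width: 1.001
```

Emit:
drive_tool --rows '[[[0, 0.5, 0, 0, 0, 0], [0.1, 1, 0, 0, 0, 0], [0.1, 1, 0, 0, 0, 0]]]'

```text
time_s: 0.9
eef_pos: [146.5, -303.3, 404.6]
ee_rot: [-0.0, 0.991, 0.132, 0.0]
force: [0.6, -0.6, 0.1]
grip_width: 0.999
```

Emit:
drive_tool --rows '[[[0.4, 0.5, 0, 0, 0, 0], [0.8, 1, 0, 0, 0, 0], [0.8, 1, 0, 0, 0, 0]]]'

```text
time_s: 1.27
eef_pos: [228.3, -201.7, 404.9]
ee_rot: [0.0, 0.991, 0.135, 0.0]
force: [0.5, -0.7, -0.1]
grip_width: 1.002
```

Emit:
drive_tool --rows '[[[0.4, 0.4, 0, 0, 0, 0], [0.8, 0.9, 0, 0, 0, 0], [0.8, 0.9, 0, 0, 0, 0]]]'

```text
time_s: 1.65
eef_pos: [310.3, -109.8, 405.0]
ee_rot: [-0.0, 0.99, 0.139, 0.0]
force: [-0.1, -1.6, -0.6]
grip_width: 1.001
```

Emit:
drive_tool --rows '[[[0.5, 0.3, 0, 0, 0, 0.1], [1, 0.7, 0, 0, 0, 0.2], [1, 0.7, 0, 0, 0, 0.27], [1, 0.7, 0, 0, 0, 0.27]]]'

```text
time_s: 2.15
eef_pos: [410.9, -41.4, 404.6]
ee_rot: [-0.0, 0.939, 0.343, 0.0]
force: [-0.9, -0.0, -0.4]
grip_width: 0.997
```

Emit:
drive_tool --rows '[[[0.4, 0.1, -0.3, 0, 0, 0], [0.5, 0.2, -0.6, 0, 0, 0], [0.5, 0.2, -0.6, 0, 0, 0]]]'

```text
time_s: 2.52
eef_pos: [460.9, -22.8, 343.1]
ee_rot: [-0.001, 0.94, 0.341, -0.002]
force: [0.5, -0.6, -0.5]
grip_width: 1.001
```

```bash
python3 - <<'E'
from h import *
s=ctrl.sense();print(s['eef_pos'],s['ee_rot'],s['joints'].round(2))
cv2.imwrite("pics/w1.png",viewer.capture('wrist')[:,:,::-1])
E
```

```text
[460.86134378 -22.78064038 343.13300426] [-0.00140259  0.94003359  0.34107524 -0.00160239] [-0.3   0.24  1.77  0.    1.14  0.57]
```

View pics/w1.png

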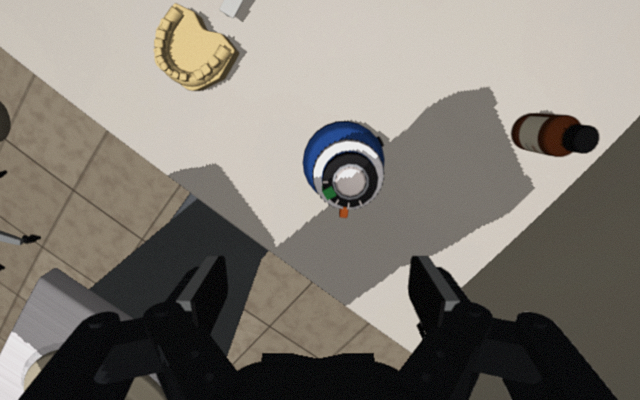

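```bash
python3 - <<'E'
import cv2
a=cv2.imread('pics/w1.png')[110:230,290:410]
cv2.imwrite('pics/z3.png',cv2.resize(a,None,fx=5,fy=5,interpolation=cv2.INTER_CUBIC))
E
```

```text
(no output)
```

View pics/z3.png

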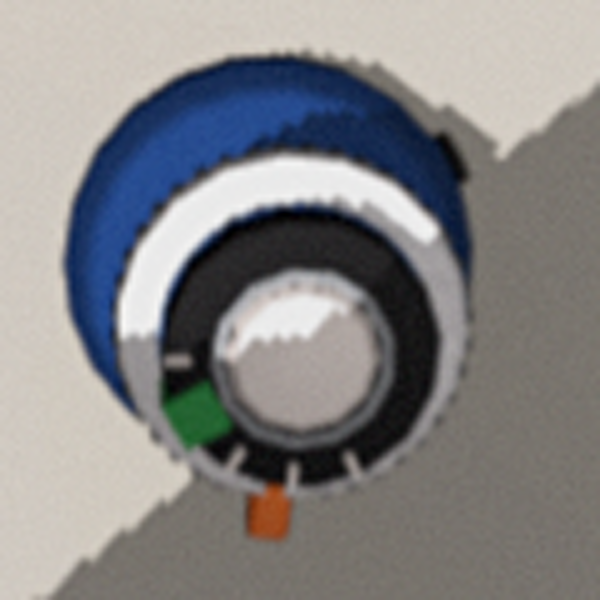

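```bash
python3 - <<'E'
from h import *
W=viewer.calibration('wrist')
P={}
for n,a,z in [('lens',(350.8,180.4),89),('lug',(343.6,216.5),65),('green',(329.4,193.0),87),('dial',(350.4,180),87)]:
    P[n]=atz(W,a,z);print(n,P[n].round(1))
c=P['lens']
for n in ('lug','green'):
    d=P[n]-c;print(n,np.hypot(d[0],d[1]),np.degrees(np.arctan2(d[1],d[0])))
# ring edges check
for a in [(23.5,60),(93,60),(59,30.5),(60,98)]:
    p=atz(W,(290+a[0],110+a[1]),70 if a[1]!=98 else 70);print(np.hypot(*(p-c)[:2]))
E
```

```text
lens [492.3 -29.1  89. ]
lug [462.  -51.2  65. ]
green [474.5 -23.8  87. ]
dial [492.1 -29.2  87. ]
lug 37.488816456683075 -143.95258360117157
green 18.633739650002994 163.33172218399972
27.916221597275634
27.514038374071053
26.796710579756677
28.155544082709785
```

The wrist view shows the lens at (351,180), the green mark at (329,193) and the lug tip at (344,217). That puts the axis at about (492,-29) and the iris at about +0.92 rad. The measured ring radius of about 27.5 mm agrees with the given 28 mm. I'll move above it and look again.

Emit:
drive_tool --rows '[[[0.2, -0.04, -0.3, 0, 0, 0], [0.3, -0.05, -0.53, 0, 0, 0], [0.3, -0.05, -0.53, 0, 0, 0], [0.3, -0.05, -0.53, 0, 0, 0]]]'

```text
time_s: 3.08
eef_pos: [490.7, -28.5, 293.4]
ee_rot: [0.0, 0.94, 0.341, 0.0]
force: [0.5, -0.4, -0.0]
grip_width: 0.999
```

```bash
python3 - <<'E'
from h import *
s=ctrl.sense();print(s['eef_pos'],s['ee_rot'])
W=viewer.calibration('wrist')
for n in ('wrist','side','scene'):
    i=viewer.capture(n)[:,:,::-1]; cv2.imwrite(f"pics/{n}2.png",i)
    if n=='wrist': cv2.imwrite('pics/z4.png',cv2.resize(i[140:340,180:450],None,fx=2.9,fy=2.9,interpolation=cv2.INTER_CUBIC))
g=s['eef_pos']
print(proj(W,[[g[0],g[1],89],[g[0],g[1],64]]))
E
```

```text
[490.65579393 -28.49063546 293.42197401] [2.15865175e-04 9.40175482e-01 3.40690217e-01 4.39518185e-04]
[[315.73177344 234.34844568]
 [315.93913221 219.29294441]]
```

View pics/z4.png

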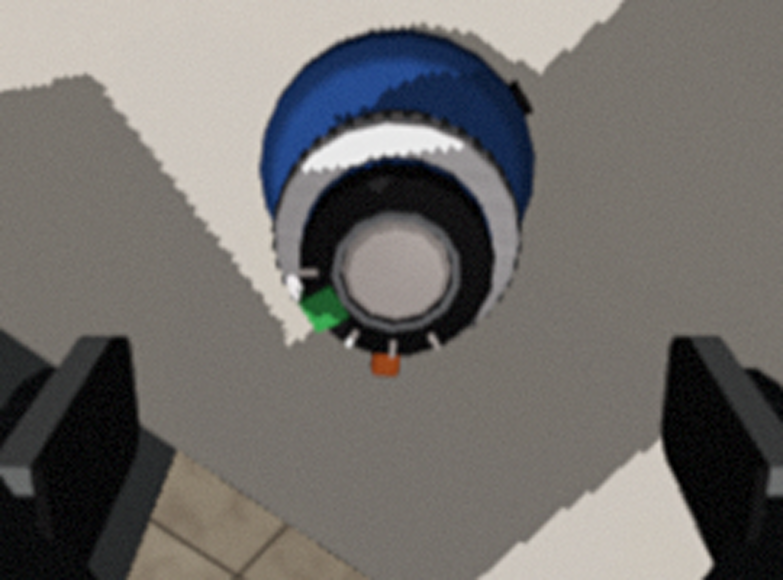

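View pics/side2.png

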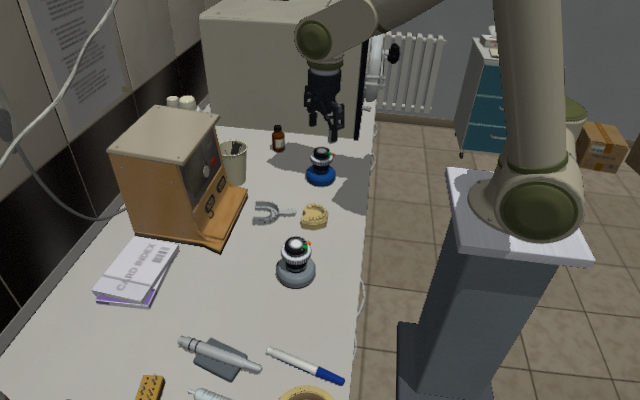

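```bash
python3 - <<'E'
from h import *
W=viewer.calibration('wrist')
f=lambda u,v:(180+u/2.9,140+v/2.9)
c=atz(W,f(397,269),89);print(c)
print(atz(W,f(398,258),86)) # black ring centre
for n,p,z in(('lug',f(385,375),63),('green',f(324,308),87)):
    d=atz(W,p,z)-c;print(n,np.hypot(*d[:2]),np.degrees(np.arctan2(d[1],d[0])))
S=viewer.calibration('scene');D=viewer.calibration('side')
print(proj(S,[c]),proj(D,[c]))
E
```

```text
[492.01113221 -27.75102997  89.        ]
[493.04937465 -27.14673441  86.        ]
lug 39.90204210062585 -144.48356235800608
green 18.325292477584703 162.415069582399
[[340.59953094 181.92058773]] [[320.67942035 148.91757945]]
```

Emit:
drive_tool --rows '[[[0.01, 0, -0.2, 0, 0, 0], [0.01, 0, -0.4, 0, 0, 0], [0.01, 0, -0.6, 0, 0, 0], [0.01, 0, -0.76, 0, 0, 0], [0.01, 0, -0.76, 0, 0, 0]]]'

```text
time_s: 3.85
eef_pos: [491.5, -28.0, 216.8]
ee_rot: [-0.0, 0.94, 0.341, -0.0]
force: [0.3, -0.4, 0.5]
grip_width: 1.0
```

```bash
python3 - <<'E'
from h import *
s=ctrl.sense();print(s['eef_pos'],s['force'])
for n in ('wrist','side'):
    i=viewer.capture(n)[:,:,::-1]
    if n=='wrist': i=cv2.resize(i[180:400,160:470],None,fx=2.5,fy=2.5)
    else: i=cv2.resize(i[90:210,260:400],None,fx=4.5,fy=4.5,interpolation=cv2.INTER_CUBIC)
    cv2.imwrite(f"pics/{n}3.png",i)
E
```

```text
[491.45525339 -28.01184401 216.83940815] [ 0.26073564 -0.38835358  0.49491509]
```

View pics/wrist3.png

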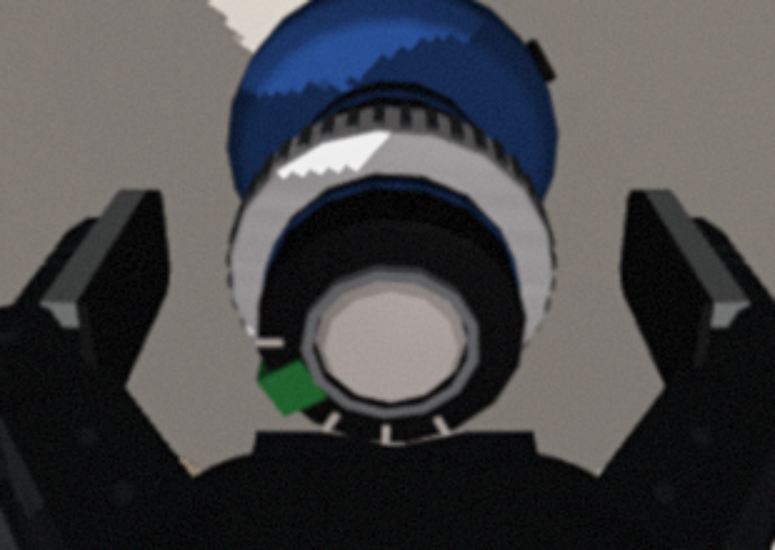

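View pics/side3.png

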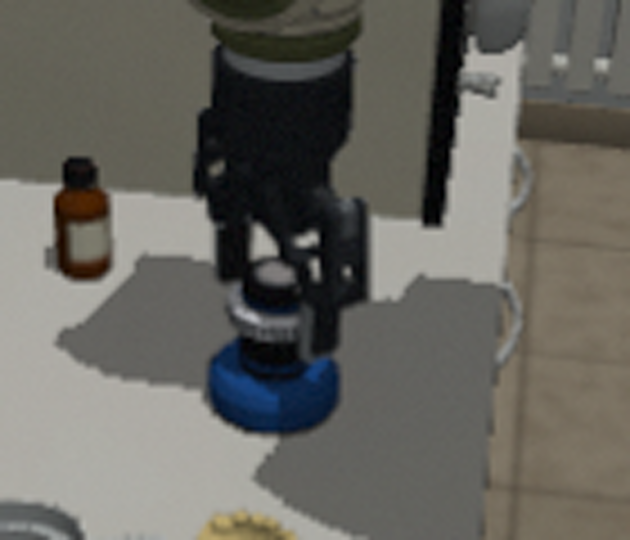

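The ring is centred between the pads: its edges in the enlarged view are at x=228 and 554, and the pads are at 167 and 622. There is clearance all round, so I'll close gently.

Emit:
drive_tool --rows '[[[0, 0, 0, 0, 0, 0], [0, 0, 0, 0, 0, 0], [0, 0, 0, 0, 0, 0], [0, 0, 0, 0, 0, 0], [0, 0, 0, 0, 0, 0], [0, 0, 0, 0, 0, 0]]]' --fingers 0 --force 30

```text
time_s: 4.7
eef_pos: [491.4, -27.4, 218.4]
ee_rot: [-0.001, 0.94, 0.341, 0.0]
force: [-5.4, 6.9, 7.7]
grip_width: 0.64
```

```bash
python3 - <<'E'
from h import *
s=ctrl.sense();print(s['eef_pos'],s['force'],s['wrist_torque'],s['grip_width'])
for n in ('wrist','side'):
    i=viewer.capture(n)[:,:,::-1]
    if n=='wrist': i=cv2.resize(i[180:400,160:470],None,fx=2.5,fy=2.5)
    else: i=cv2.resize(i[90:210,260:400],None,fx=4.5,fy=4.5,interpolation=cv2.INTER_CUBIC)
    cv2.imwrite(f"pics/{n}4.png",i)
E
```

```text
[491.39955316 -27.39501531 218.39252371] [-5.37736074  6.92012586  7.65197732] [ 1.02128557  0.76799469 -0.00670831] 0.6399105442484998
```

View pics/wrist4.png

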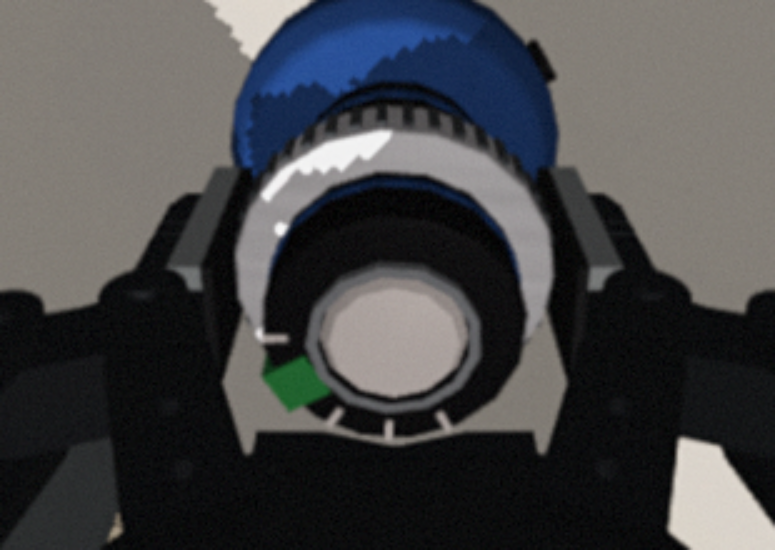

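View pics/side4.png

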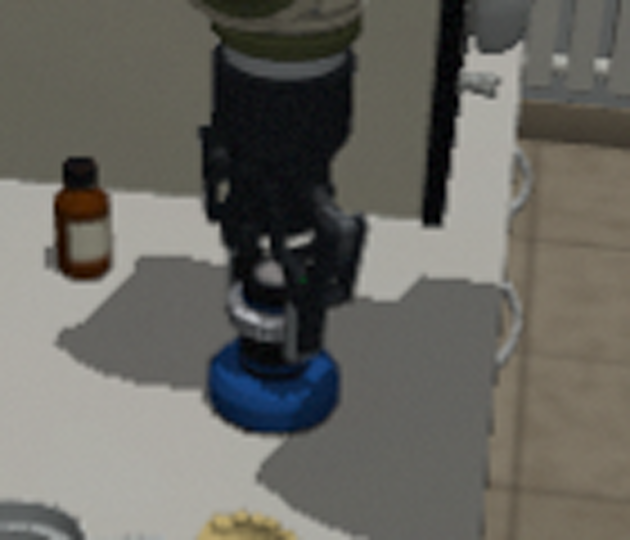

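The grip is holding (opening 0.64, side force about 9 N). I'll turn clockwise 53°.

Emit:
drive_tool --rows '[[[0, 0, 0, 0, 0, -0.06], [0, 0, 0, 0, 0, -0.13], [0, 0, 0, 0, 0, -0.2], [0, 0, 0, 0, 0, -0.27], [0, 0, 0, 0, 0, -0.34], [0, 0, 0, 0, 0, -0.41], [0, 0, 0, 0, 0, -0.48], [0, 0, 0, 0, 0, -0.54], [0, 0, 0, 0, 0, -0.59], [0, 0, 0, 0, 0, -0.59]]]'

```text
time_s: 6.05
eef_pos: [491.5, -28.3, 218.5]
ee_rot: [0.001, 0.993, -0.115, 0.001]
force: [-0.7, -8.7, -4.5]
grip_width: 0.641
```

```bash
python3 - <<'E'
from h import *
s=ctrl.sense();print(s['eef_pos'],s['ee_rot'],s['force'],s['wrist_torque'],s['grip_width'],s['joints'].round(2))
for n in ('wrist','side'):
    i=viewer.capture(n)[:,:,::-1]
    if n=='wrist': i=cv2.resize(i[180:400,160:470],None,fx=2.5,fy=2.5)
    else: i=cv2.resize(i[90:210,260:400],None,fx=4.5,fy=4.5,interpolation=cv2.INTER_CUBIC)
    cv2.imwrite(f"pics/{n}5.png",i)
E
```

```text
[491.49138194 -28.29741784 218.52038916] [ 6.84834505e-04  9.93318040e-01 -1.15403461e-01  9.18051627e-04] [-0.6731272  -8.65467621 -4.51504671] [-1.35109030e+00  6.06213331e-04 -5.56222957e-02] 0.6414982877271699 [-0.3   0.48  1.8  -0.    0.85  1.51]
```

View pics/wrist5.png

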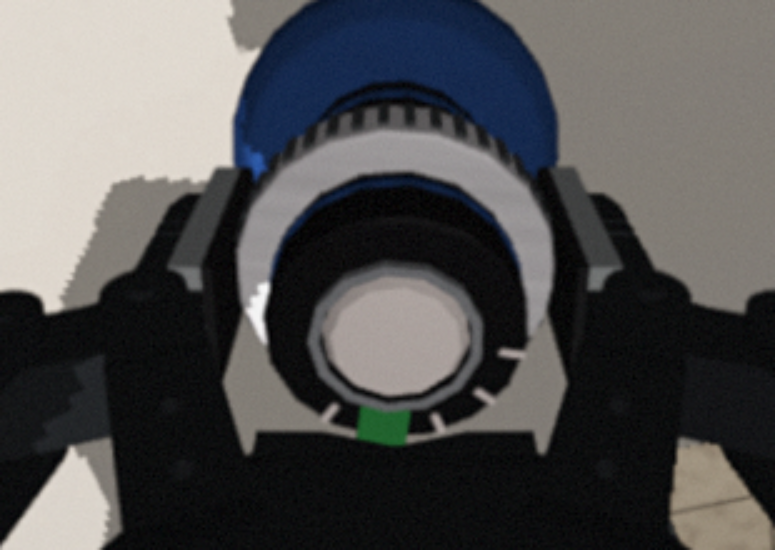

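View pics/side5.png

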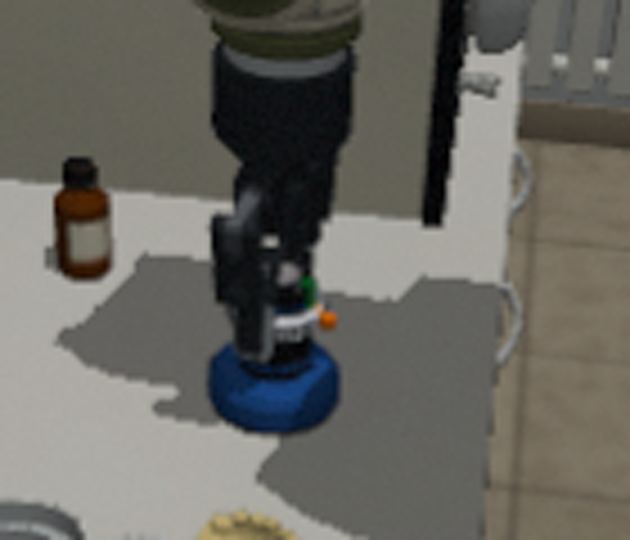

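The lug now sits below the green mark. I'll release, rise straight up, and check.

Emit:
drive_tool --rows '[[[0, 0, 0, 0, 0, 0], [0, 0, 0, 0, 0, 0], [0, 0, 0, 0, 0, 0], [0, 0, 0, 0, 0, 0], [0, 0, 0, 0, 0, 0], [0, 0, 0, 0, 0, 0]]]' --fingers 1

```text
time_s: 6.9
eef_pos: [491.5, -28.2, 218.5]
ee_rot: [0.001, 0.993, -0.115, 0.001]
force: [0.7, -0.4, 1.0]
grip_width: 1.001
```

Emit:
drive_tool --rows '[[[0, 0, 0.2, 0, 0, 0], [0, 0, 0.5, 0, 0, 0], [0, 0, 0.8, 0, 0, 0], [0, 0, 1, 0, 0, 0], [0, 0, 1, 0, 0, 0]]]'

```text
time_s: 7.52
eef_pos: [491.6, -28.3, 319.5]
ee_rot: [0.001, 0.993, -0.115, 0.002]
force: [-0.4, -0.2, -0.1]
grip_width: 1.005
```

Emit:
drive_tool --rows '[[[-0.2, 0, 0.1, 0, 0, 0], [-0.4, 0, 0.2, 0, 0, 0], [-0.4, 0, 0.2, 0, 0, 0], [-0.4, 0, 0.2, 0, 0, 0]]]'

```text
time_s: 8.02
eef_pos: [452.0, -28.3, 338.7]
ee_rot: [0.001, 0.993, -0.115, 0.002]
force: [0.4, -0.3, 0.3]
grip_width: 1.006
```

```bash
python3 - <<'E'
from h import *
s=ctrl.sense();print(s['eef_pos'],s['force'],s['grip_width'])
W=viewer.calibration('wrist')
i=viewer.capture('wrist')[:,:,::-1];cv2.imwrite('pics/w6.png',i)
c=proj(W,[491.5,-28,75])[0];print(c)
x,y=int(c[0])-60,int(c[1])-60
print(x,y)
a=cv2.resize(i[y:y+120,x:x+120],None,fx=5,fy=5,interpolation=cv2.INTER_CUBIC)
cv2.imwrite('pics/z6.png',a)
E
```

```text
[451.99354709 -28.34086376 338.72198109] [ 0.35271504 -0.28035073  0.29500594] 1.005671055529224
[303.98662054 156.27347628]
243 96
```

View pics/z6.png

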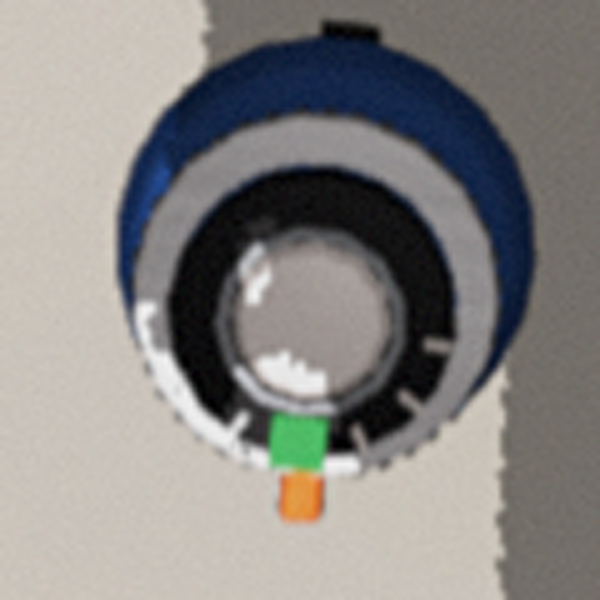

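The lug (301,500) sits right at the green mark (299,442) in the enlarged view. I'll check the numbers and the grey lamp, then hand in.

```bash
python3 - <<'E'
from h import *
W=viewer.calibration('wrist');f=lambda u,v:(243+u/5,96+v/5)
c=atz(W,f(311,316),89)
for n,p,z in(('lug',f(301,518),65),('green',f(299,442),87)):
    d=atz(W,p,z)-c;print(n,np.hypot(*d[:2]),np.degrees(np.arctan2(d[1],d[0])))
i=viewer.capture('side')[:,:,::-1];a=cv2.imread('pics/side0.png')
sl=np.s_[225:295,265:330];print(np.abs(i[sl].astype(int)-a[sl]).mean(), np.linalg.norm(ctrl.sense()['dq']))
print(ctrl.finish_job())
E
```

```text
lug 37.3886348776973 162.32043806293981
green 18.91276077430592 160.65471483957361
8.308937728937728 0.0064221706503666065
the job is handed in; nothing more can be done
None
```

```bash
python3 - <<'E'
import cv2,numpy as np
a=cv2.imread('pics/side0.png').astype(int);b=cv2.imread('pics/side2.png').astype(int)
print(np.abs(a-b)[225:295,265:330].mean(),np.abs(a-b)[260:330,100:160].mean())
E
```

```text
9.485787545787545 11.269603174603175
```

I turned the blue lamp's iris ring about 53° clockwise, so its orange lug now stands at the green mark, then let go and handed the job in. I pinched it across its diameter with a 30 N grip, opened the fingers and lifted straight off.

- **Alignment:** the last wrist picture puts the lug at 162.3° and the green mark at 160.7°. That is about 0.03 rad apart, against a limit of 0.18.
- **Clear of everything:** the arm is at rest above and to the side of the lamp, with the force reading close to zero. It handed in at about 8 s of the 34 s allowed.
- **Black rings:** no picture showed the fingers touching them. The contact force there is not reported, so I could not measure it directly. Side force at the wrist while gripping was about 9 N, which I take to be from the ring itself.
- **Grey lamp:** the arm stayed more than 300 mm away from it. My picture comparison there was inconclusive: it differed by 8.3 grey levels. That matches general change elsewhere, since the same area differed by 9.5 before I touched anything, and an untouched area by 11.3.
- **Disagreements:** the fixed cameras put the lamp's axis 4–9 mm from the wrist-camera estimate, and first gave the ring angle as 43° instead of 53°. I used the wrist camera's figures, and the centred grip and final picture bore them out. The lug tip measured 37–40 mm from the axis, not the stated 36 mm.

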